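# Run a batch of jars in a clamp mixer

## Task

Stand every small squat amber jar upright in the mixer's nest, each in a bay of its own, and squeeze the two upright handles together until the clamp locks over centre onto the jars. With the clamp holding by itself, turn the detented collar from its off position to the long raised mark, let it run there for at least three seconds and turn it back to off; then flick the release lever down so that the clamp springs open, and stand all the jars upright in the steel tray. Leave the large amber bottle alone, and never have the collar away from off while the clamp is not locked.

Things in the scene. Friction and masses are not known exactly. Their poses are not given: they have to be found in the camera images.
- mixer: Grey bench mixer, fixed, deck 256 x 260 mm, deck top 30 mm above the worktop, nest on its far side, dark clamp head in the middle (block top 56 mm up), collar at its right. Origin at worktop level between clamp head and nest; its axes (x away from the robot at yaw 0, y left, z up) serve for all 'mixer' offsets in mm.
- nest (a point): Middle of the nest at deck level, mixer (92, 0, 30); axes as the mixer's. Aluminium wall face 27 mm further in x (18 high), four fences 6 mm thick, 16 high, standing 18 mm out from the wall at y = -84, -28, 28, 84. The open clamp's three rubber pads (tops 19 above deck) face the wall 27 mm nearer in x: a 54 mm gap for a 42 mm jar.
- bay_1 (a point): Where a jar's underside centre goes in the left bay: mixer (92, 56, 30) mm.
- bay_2 (a point): The same for the middle bay: mixer (92, 0, 30) mm.
- bay_3 (a point): The same for the right bay: mixer (92, -56, 30) mm.
- grip_point (a point): Midway between the two squeeze handles at squeezing height, mixer (-30, 0, 128). The handles stand either side of it along mixer y, 20 mm wide (x), 10 thick, rubber covered, tops 148 mm above the worktop. Over their outer faces 54 mm when open (60 at the tops), 26 when locked. Squeeze from above, fingers closing along mixer y, about 10 N a side.
- handle_l (a joint): Angle of the left squeeze handle, rad: 0 open, 0.16 fully locked (stop). Both handles move together. Sprung open below 0.135 (the centre); past it the clamp snaps to 0.16 and stays locked without being held.
- release_tip (a point): Top of the flat 24 x 22 mm thumb plate at the end of the release lever, on the robot's side of the clamp head; the lever's pivot is at mixer (-48, 0, 55) mm and this point 43 mm from it towards mixer -x. About 61 mm above the worktop when open, 86 mm when locked.
- collar_grip (a point): On the axis of the collar ring at its mid height, mixer (-30, -120, 54). The ring is aluminium, 56 mm outside diameter, 20 mm high, round a fixed black barrel of 38 mm diameter whose top is 90 mm above the worktop, on a fixed flange of 68 mm diameter whose top is 40 mm above the worktop (keep the fingertips above it). Grip it across from above and turn.
- collar (a joint): Collar angle, rad, growing anticlockwise seen from above. Detents at 0 (off, start), 0.5, 1.0, 1.5 (end stop); it falls into one from within 0.2 rad. 1.0 is the running position, where the white pointer on the ring stands at the long raised bar (18 mm) on the deck; the others have short white ticks. Turning takes under 0.2 N m.
- jaw: Steel jaw bar of the clamp with its three sprung rubber pads; origin at its middle, mixer (45, 0, 32) mm when open; slides along mixer x up to 18 mm; its pads push jars against the wall with about 2 N each.
- tray: Shallow steel tray, fixed, 190 (its x) x 110 (its y) x 24 mm high, walls and floor 4 to 5 mm thick, with room for three jars in a row 54 mm apart along x. Origin: centre of the underside.
- jar_1: Small squat amber glass sample jar with a black lid, 42 mm diameter (its lid, from 30 mm up, 38), 44 mm high, upright at the start. Origin: centre of its underside, z along its axis. Two or three of the four are present.
- jar_2: Small squat amber glass sample jar with a black lid, 42 mm diameter (its lid, from 30 mm up, 38), 44 mm high, upright at the start. Origin: centre of its underside, z along its axis. Two or three of the four are present.
- jar_3: Small squat amber glass sample jar with a black lid, 42 mm diameter (its lid, from 30 mm up, 38), 44 mm high, upright at the start. Origin: centre of its underside, z along its axis. Two or three of the four are present.
- jar_4: Small squat amber glass sample jar with a black lid, 42 mm diameter (its lid, from 30 mm up, 38), 44 mm high, upright at the start. Origin: centre of its underside, z along its axis. Two or three of the four are present.
- bottle_amber: Large amber bottle with a black cap, 54 mm diameter, 120 mm high; not part of the batch. Origin: centre of the underside.
- release: Release lever. Origin at its pivot, mixer (-48, 0, 55) mm; it lies level towards mixer -x with the clamp open and stands 0.64 rad up with the clamp locked (geared to the handles, 4 times their angle). Pressing its tip down about 8 mm from the locked position takes some 6 N and throws the clamp open.
Mind the look-alikes: they are no part of the job. Leave any blue look-alike of the jar_3 alone.

How it is judged:
On the way, in this order (a step that is already met when the one before it is completed fails the run):
1. every jar stands upright in the nest, clamp open and collar off (x of jar_1 in the frame of nest between -0.012 and 0.014 m and y of jar_1 in the frame of nest between -0.075 and 0.075 m and z of jar_1 in the frame of nest between -0.004 and 0.006 m and angle between each of jar_1, jar_2, jar_3, jar_4's own z axis and vertical below 0.12 rad and x of jar_2 in the frame of nest between -0.012 and 0.014 m and y of jar_2 in the frame of nest between -0.075 and 0.075 m and z of jar_2 in the frame of nest between -0.004 and 0.006 m and x of jar_3 in the frame of nest between -0.012 and 0.014 m and y of jar_3 in the frame of nest between -0.075 and 0.075 m and z of jar_3 in the frame of nest between -0.004 and 0.006 m and x of jar_4 in the frame of nest between -0.012 and 0.014 m and y of jar_4 in the frame of nest between -0.075 and 0.075 m and z of jar_4 in the frame of nest between -0.004 and 0.006 m and value of joint handle_l below 0.04 rad and value of joint collar below 0.12 rad), for 0.3 s.
2. the clamp is locked over centre and its pads press on every jar, collar still off (value of joint handle_l above 0.142 rad and x of jar_1 in the frame of nest between -0.012 and 0.014 m and y of jar_1 in the frame of nest between -0.075 and 0.075 m and z of jar_1 in the frame of nest between -0.004 and 0.006 m and angle between each of jar_1, jar_2, jar_3, jar_4's own z axis and vertical below 0.12 rad and contact force between jaw and jar_1 above 0.5 N and x of jar_2 in the frame of nest between -0.012 and 0.014 m and y of jar_2 in the frame of nest between -0.075 and 0.075 m and z of jar_2 in the frame of nest between -0.004 and 0.006 m and contact force between jaw and jar_2 above 0.5 N and x of jar_3 in the frame of nest between -0.012 and 0.014 m and y of jar_3 in the frame of nest between -0.075 and 0.075 m and z of jar_3 in the frame of nest between -0.004 and 0.006 m and contact force between jaw and jar_3 above 0.5 N and x of jar_4 in the frame of nest between -0.012 and 0.014 m and y of jar_4 in the frame of nest between -0.075 and 0.075 m and z of jar_4 in the frame of nest between -0.004 and 0.006 m and contact force between jaw and jar_4 above 0.5 N and value of joint collar below 0.12 rad), for 0.3 s.
3. the collar stands at the running mark for 2.5 s with the clamp locked on every jar (value of joint handle_l above 0.142 rad and x of jar_1 in the frame of nest between -0.012 and 0.014 m and y of jar_1 in the frame of nest between -0.075 and 0.075 m and z of jar_1 in the frame of nest between -0.004 and 0.006 m and angle between each of jar_1, jar_2, jar_3, jar_4's own z axis and vertical below 0.12 rad and contact force between jaw and jar_1 above 0.5 N and x of jar_2 in the frame of nest between -0.012 and 0.014 m and y of jar_2 in the frame of nest between -0.075 and 0.075 m and z of jar_2 in the frame of nest between -0.004 and 0.006 m and contact force between jaw and jar_2 above 0.5 N and x of jar_3 in the frame of nest between -0.012 and 0.014 m and y of jar_3 in the frame of nest between -0.075 and 0.075 m and z of jar_3 in the frame of nest between -0.004 and 0.006 m and contact force between jaw and jar_3 above 0.5 N and x of jar_4 in the frame of nest between -0.012 and 0.014 m and y of jar_4 in the frame of nest between -0.075 and 0.075 m and z of jar_4 in the frame of nest between -0.004 and 0.006 m and contact force between jaw and jar_4 above 0.5 N and value of joint collar between 0.88 and 1.12 rad), for 2.5 s.
4. the collar is back at off with the clamp still locked (value of joint handle_l above 0.142 rad and value of joint collar below 0.12 rad), for 0.2 s.
5. the release lever is pressed (contact force between release and anything else above 0.5 N and value of joint collar below 0.12 rad).
6. the clamp has sprung open (value of joint handle_l below 0.04 rad), for 0.2 s.
At the end, for the whole second after the job is handed in: Every jar stands in the tray (origin within 74 mm of the tray's centre along its long side and 36 mm along its short side, on its floor, tilt under 0.12 rad, at rest), the clamp is open (handle under 0.04 rad) and the collar is at off (under 0.12 rad) (x of jar_1 in the frame of tray between -0.074 and 0.074 m and y of jar_1 in the frame of tray between -0.036 and 0.036 m and z of jar_1 in the frame of tray between -0.002 and 0.01 m and angle between each of jar_1, jar_2, jar_3, jar_4's own z axis and vertical below 0.12 rad and linear speed of each of jar_1, jar_2, jar_3, jar_4 below 0.02 m/s and x of jar_2 in the frame of tray between -0.074 and 0.074 m and y of jar_2 in the frame of tray between -0.036 and 0.036 m and z of jar_2 in the frame of tray between -0.002 and 0.01 m and x of jar_3 in the frame of tray between -0.074 and 0.074 m and y of jar_3 in the frame of tray between -0.036 and 0.036 m and z of jar_3 in the frame of tray between -0.002 and 0.01 m and x of jar_4 in the frame of tray between -0.074 and 0.074 m and y of jar_4 in the frame of tray between -0.036 and 0.036 m and z of jar_4 in the frame of tray between -0.002 and 0.01 m and value of joint handle_l below 0.04 rad and value of joint collar below 0.12 rad); the robot touches nothing.
It fails at once if the collar is turned away from off while the clamp is not locked (value of joint collar above 0.25 rad and value of joint handle_l below 0.13 rad).
It fails at once if the large bottle is moved by more than 4 cm or tipped over (distance of bottle_amber from where it was at the start of the episode above 0.04 m or angle between bottle_amber's own z axis and vertical above 0.5 rad).
Of jar_1, jar_2, jar_3, jar_4 only 2 to 3 are there at a start; the rules pass over those that are not, and their reading is None.
At some moment in a run one of jar_1, jar_2, jar_3, jar_4 may be knocked a few centimetres aside while the robot is not near it.
It also fails if it takes over 210 s, if anything falls off the work surface, if the arm or the gripper's body presses on something with over 40 N, if the wrist force passes 120 N, or if a joint passes its speed limit or range.

## Robot

A 6-joint arm with a two-finger parallel gripper is mounted at the origin on a cart in front of the work surface, level with it; the furniture and walls round the work are solid. World frame = base frame: x ahead of the robot, y to its left, z up, the work surface at z = 0. Lengths are in m, angles in rad, forces in N, time in s.
With the tool pointing down it reaches from about 0.25 to 0.8 m from the base axis. Payload 3.9 kg.
Tool frame: the origin (TCP) lies midway between the tips of the shut fingers; the grasp point (between the pads) lies arm.tcp_to_grasp behind it (arm.tcp_to_grasp is the distance from the TCP to the grasp point, in m); z points along the fingers, y is the line along which they close (so a half turn about z gives the same grasp; the last joint's range is limited). The gripper opens to 85 mm and grips with 20 to 120 N. Pads are 22 mm wide; open, the fingers measure 114 mm over their backs; the gripper's body (76 mm by 85 mm) begins 54 mm behind the grasp point. The pads swing forward as they close: fully open they stand 13 mm farther back than shut.
Start: joints at [1.148, 0.26, -0.138, 1.173, 0, 1.571], TCP at [0.215, 0.479, 0.231] pointing down, gripper open.
Joint ranges: [-2.78, 2.78], [-0.83, 1.72], [-1.28, 1.37], [-1.9, 2.12], [-1.57, 1.48], [-3.14, 3.14]. Speed limits (rad/s): [2.57, 2.57, 3.14, 3.14, 3.14, 3.14].

## Interface

Orientations are given as a unit quaternion [w, x, y, z].
In Python, from workcell import arm, jaws, solver, status, viewer, order gives the robot as it stands. The module is installed in compiled form; this text tells all that it offers. Calls block until the motion is done:
- arm.reach(position, orientation): joint-space move of the TCP to a pose.
- arm.move_straight(position, attitude=None, feed=0.15): straight line of the TCP; attitude=None keeps the orientation; feed is the mean speed in m/s.
- arm.set_joints(angles): joint-space move.
- jaws.set_gripper(opening, grasp_force=None): finger opening in m; grasp_force is the grip in N (None keeps the last); returns when the fingers have stopped.
- arm.dwell(seconds).
- solver.ik(position, orientation): joint angles nearest the present ones, or None.
- status.get_obs(): the state.
- viewer.snapshot(name): name is "side" or "top"; returns a dict with "pixels" (420x560x3 uint8, blue, green, red), "range_z" (420x560 float32, m along the optical axis (not along the pixel's ray), 0 where there is no reading), "fx", "fy", "cx", "cy" (pixels), "k1" (the pictures are not rectified: a ray, as slopes to the right and down, at radius r is drawn at 1 + k1 r^2 times it, then the intrinsics apply), "cam_to_world" (4x4, takes a point from camera to world coordinates). Camera axes: x right, y down, z forward; pixel columns grow to the right and rows downward; lengths in m; the calibration is good to about 2 mm. A picture is of the moment at which its call begins.
A pose or a line that the arm cannot do raises arm.PlanningError and nothing moves.
- order.sign_off(): hands the job in; it is judged then, once.
The state is a dict: "t": time; "q": joint angles; "joint_vel": joint speeds; "tau": joint torques, N m; "position": TCP position; "tcp_rot": TCP orientation; "wrist_force": force on the tool from outside, world axes, zero at the start; "ft_torque": the same for the moment, N m; "grip_width": finger opening in m; "grasp_force": force on a finger pad.
Only numpy, scipy, OpenCV 4.12 (cv2) and the standard library are available. Lean on these libraries where they do the work, as an engineer would, in place of code of your own. Each camera call takes 0.05 s, during which the arm holds its last target. There are 200 camera calls.

## Working session

There is one attempt and no reset: what is moved stays moved. The work goes in short steps, each a Python script; the robot and the scene stay as the last script left them, time stands still between calls to the robot, and variables do not carry over. Pictures are saved under pics/ and viewed, at most 14 in all, crops included, and the job is handed in when it is done.

```bash
mkdir -p pics; cat > h.py <<'E'
import numpy as np, cv2
from workcell import arm, jaws, solver, status, viewer, order
def snap(n,save=None):
    s=viewer.snapshot(n)
    if save: cv2.imwrite(f'pics/{save}.png',s['pixels'])
    return s
def rays(s,uv):
    uv=np.asarray(uv,float).reshape(-1,2)
    d=np.c_[(uv[:,0]-s['cx'])/s['fx'],(uv[:,1]-s['cy'])/s['fy']]
    u=d.copy()
    for _ in range(20): u=d/(1+s['k1']*(u**2).sum(1,keepdims=True))
    return np.c_[u,np.ones(len(u))]
def world(s,uv,z=None):
    """pixels to world: on plane z, or from depth if z None"""
    T=np.array(s['cam_to_world']); r=rays(s,uv); uv=np.asarray(uv).reshape(-1,2)
    if z is None:
        d=s['range_z'][uv[:,1].astype(int),uv[:,0].astype(int)]
        return (r*d[:,None])@T[:3,:3].T+T[:3,3]
    w=r@T[:3,:3].T; t=(z-T[2,3])/w[:,2]
    return T[:3,3]+w*t[:,None]
def cloud(s):
    v,u=np.mgrid[0:420,0:560]
    return world(s,np.c_[u.ravel(),v.ravel()]).reshape(420,560,3)
E
python3 - <<'E'
from h import *
for n in('top','side'):
    s=snap(n,n+'0'); np.savez(n+'0.npz',**s)
    print(n,s['fx'],s['cx'],s['cy'],s['k1'],np.round(s['cam_to_world'],3).tolist())
print(status.get_obs(),arm.tcp_to_grasp)
E
```

```text
top 388.543552671453 283.22918915718407 210.0353693395068 -0.05290465299489882 [[0.103, -0.969, 0.224, 0.288], [-0.995, -0.099, 0.029, 0.016], [-0.006, -0.226, -0.974, 1.294], [0.0, 0.0, 0.0, 1.0]]
side 436.51458112400377 279.41130564890426 207.75162320903726 -0.06705037008787819 [[-1.0, 0.006, 0.005, 0.541], [-0.001, 0.576, -0.817, 1.109], [-0.007, -0.817, -0.576, 0.838], [0.0, 0.0, 0.0, 1.0]]
{'t': 0.1, 'q': array([ 1.14799985e+00,  2.60583730e-01, -1.39232552e-01,  1.17268579e+00,
       -1.92142169e-05,  1.57081465e+00]), 'joint_vel': array([ 0.00116505, -0.00247053,  0.00323885,  0.0006577 , -0.00067462,
        0.00078289]), 'tau': array([ 3.95886836e-04, -4.06509376e+01,  2.54528368e+01,  1.01102464e-02,
        3.61094817e-05, -1.06923588e-05]), 'position': array([0.21517252, 0.47821955, 0.23056911]), 'tcp_rot': array([-1.69554534e-04,  2.09836092e-01,  9.77736205e-01, -8.35901626e-04]), 'wrist_force': array([ 0.31506973, -0.75055102,  0.30769979]), 'ft_torque': array([-0.03305679,  0.00296025,  0.00186752]), 'grasp_force': 0.0, 'grip_width': 0.08520586032870604} 0.0187
```

View pics/top0.png

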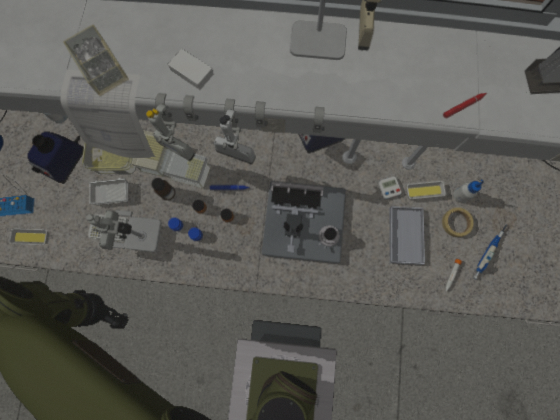

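View pics/side0.png

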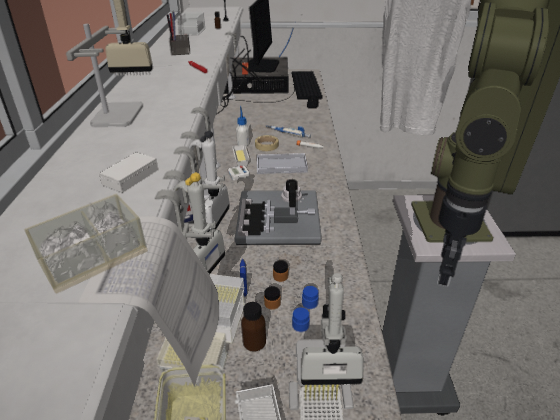

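The top view shows amber jars with black lids at (199,207) and (226,215). The look-alikes are the large bottle at (163,188) and the blue jars at (175,224) and (195,233). The mixer is at (305,222) and the steel tray at (408,236). In the side view the jars are at (281,270) and (272,297), the bottle at (254,327) and the blue jars at (311,296) and (301,319). I choose the two squat amber jars, and next I measure them and check a close crop.

```bash
python3 - <<'E'
from h import *
S={n:dict(np.load(n+'0.npz')) for n in('top','side')}
t=S['top']; P=cloud(t); ok=t['range_z']>0
def rect(m,name):
    p=P[m][:,:2]; r=cv2.minAreaRect((p*1000).astype(np.float32)); print(name,m.sum(),r, np.median(P[m][:,2]))
v,u=np.mgrid[0:420,0:560]
box=lambda a,b,c,d:(u>=a)&(u<=c)&(v>=b)&(v<=d)&ok
rect(box(255,175,355,270)&(P[...,2]>.022)&(P[...,2]<.036),'deck')
rect(box(380,195,435,275)&(P[...,2]>.014)&(P[...,2]<.032),'trayrim')
rect(box(380,195,435,275)&(P[...,2]>.002)&(P[...,2]<.032),'trayall')
for n,s in S.items():
    hsv=cv2.cvtColor(s['pixels'],cv2.COLOR_BGR2HSV); C=cloud(s)
    # jar lids: depth-height based around z 0.044
    m=(s['range_z']>0)&(C[...,2]>.036)&(C[...,2]<.052)&(C[...,0]>.2)&(C[...,0]<.65)&(C[...,1]>.12)&(C[...,1]<.6)
    k,l,st,c=cv2.connectedComponentsWithStats(m.astype(np.uint8))
    for i in range(1,k):
        if 15<st[i,4]<1500: print(n,np.round(c[i]),st[i].tolist(),np.round(C[l==i].mean(0),4),'hsv',np.median(hsv[l==i],0), 'ray',np.round(world(s,[c[i]],.044)[0],4))
    # amber
    m=((hsv[...,0]<14)&(hsv[...,1]>110)&(hsv[...,2]>25)).astype(np.uint8)
    k,l,st,c=cv2.connectedComponentsWithStats(m)
    for i in range(1,k):
        if 15<st[i,4]: print(n,'amber',np.round(c[i]),st[i].tolist(),np.round(world(s,[c[i]],.02)[0],3))
a=cv2.resize(S['top']['pixels'][170:270,140:270],None,fx=4,fy=4,interpolation=2)
b=cv2.resize(S['side']['pixels'][245:355,210:340],None,fx=4,fy=4,interpolation=2)[:400]
cv2.imwrite('pics/crop1.png',cv2.resize(np.hstack([a,b]),(800,308)))
a=cv2.resize(S['top']['pixels'][175:270,250:440],None,fx=4,fy=4,interpolation=2)
cv2.imwrite('pics/crop2.png',a)
E
```

```text
deck 4413 ((549.5545654296875, -19.381805419921875), (259.5235290527344, 254.87770080566406), 89.7266845703125) 0.028282503792289804
trayrim 383 ((562.3014526367188, -381.54803466796875), (232.9793243408203, 175.7504425048828), 5.927037715911865) 0.02078238501720353
trayall 1804 ((545.5543823242188, -371.74127197265625), (279.8054504394531, 188.2271728515625), 2.779454469680786) 0.0048530178665303625
top [168. 194.] [160, 187, 13, 12, 31] [0.5902 0.4437 0.0443] hsv [30. 10. 60.] ray [0.5903 0.4438 0.044 ]
top [198. 205.] [192, 200, 13, 12, 106] [0.5628 0.3372 0.0421] hsv [15. 16. 33.] ray [0.5624 0.3367 0.044 ]
top [226. 214.] [221, 209, 12, 12, 105] [0.5422 0.2397 0.0419] hsv [17. 16. 33.] ray [0.5418 0.2393 0.044 ]
top [173. 223.] [168, 218, 12, 11, 107] [0.4956 0.4098 0.0425] hsv [112. 182. 115.] ray [0.4953 0.4093 0.044 ]
top [194. 232.] [188, 227, 12, 12, 113] [0.4702 0.3379 0.0422] hsv [112. 182. 114.] ray [0.4699 0.3375 0.044 ]
top amber [480.  96.] [476, 93, 9, 6, 31] [ 1.082 -0.619  0.02 ]
top amber [460. 107.] [444, 97, 32, 20, 156] [ 1.03  -0.545  0.02 ]
top amber [458. 26
[... 423 characters left out ...]
[0.6398 0.3658 0.0452] hsv [ 20.   10.5 148. ] ray [0.6399 0.3647 0.044 ]
side [301. 314.] [293, 307, 17, 16, 194] [0.4969 0.4173 0.0428] hsv [111. 192. 146.] ray [0.497  0.4184 0.044 ]
side [254. 338.] [242, 329, 24, 13, 103] [0.6039 0.4852 0.0439] hsv [ 11. 159.  46.] ray [0.6039 0.4853 0.044 ]
side amber [217.  22.] [215, 17, 5, 11, 47] [ 1.082 -2.798  0.02 ]
side amber [196.  65.] [189, 61, 15, 11, 43] [ 1.064 -1.584  0.02 ]
side amber [245.  68.] [242, 62, 7, 13, 75] [ 0.757 -1.518  0.02 ]
side amber [280. 275.] [273, 269, 15, 13, 125] [0.546 0.262 0.02 ]
side amber [272. 303.] [264, 296, 16, 13, 134] [0.566 0.361 0.02 ]
side amber [254. 333.] [242, 316, 24, 35, 655] [0.607 0.455 0.02 ]
```

View pics/crop1.png

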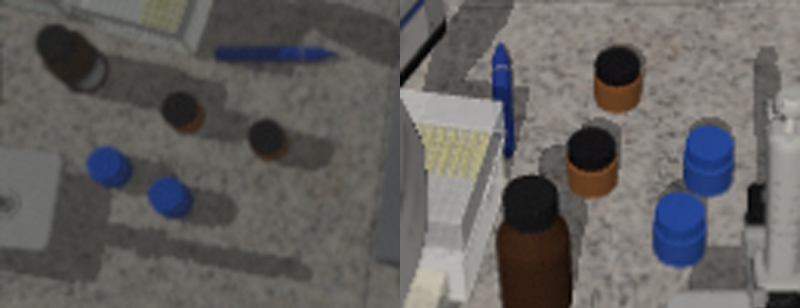

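View pics/crop2.png

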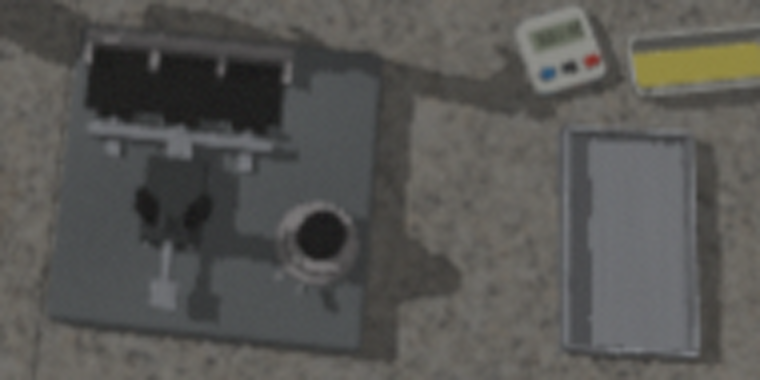

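The crops confirm two amber jars with black lids as the batch. The large bottle is beside them and the two blue jars are plainly the look-alikes. The mixer sits near yaw 0, with the nest at its far left, and the tray's long side lies along x. Next I refine the poses from the top faces in both views.

```bash
cat >> h.py <<'E'
def tops(s,zlo,zhi,z,xy,rad,amin=8):
    """centroid on plane z of pixels whose depth height is in zlo..zhi near xy"""
    C=cloud(s); m=(s['range_z']>0)&(C[...,2]>zlo)&(C[...,2]<zhi)&(np.hypot(C[...,0]-xy[0],C[...,1]-xy[1])<rad)
    k,l,st,c=cv2.connectedComponentsWithStats(m.astype(np.uint8))
    out=[]
    for i in range(1,k):
        if st[i,4]>=amin:
            v,u=np.nonzero(l==i); w=world(s,np.c_[u,v],z)[:,:2]; (cx,cy),r=cv2.minEnclosingCircle((w*1000).astype(np.float32))
            out.append((st[i,4],w.mean(0).round(4).tolist(),np.round([cx,cy,r],1).tolist()))
    return out
def edge_rect(s,lo,hi,xy,half,z):
    """min-area rect of pixels with depth height lo..hi in a window, on plane z (mm)"""
    C=cloud(s); m=(s['range_z']>0)&(C[...,2]>lo)&(C[...,2]<hi)&(abs(C[...,0]-xy[0])<half[0])&(abs(C[...,1]-xy[1])<half[1])
    m=cv2.morphologyEx(m.astype(np.uint8),cv2.MORPH_OPEN,np.ones((3,3))) if hi-lo<.02 else m.astype(np.uint8)
    k,l,st,c=cv2.connectedComponentsWithStats(m); i=1+st[1:,4].argmax(); v,u=np.nonzero(l==i)
    w=world(s,np.c_[u,v],z)[:,:2]; return st[i,4],cv2.minAreaRect((w*1000).astype(np.float32))
E
python3 - <<'E'
from h import *
for n in('top','side'):
    s=dict(np.load(n+'0.npz')); print(n)
    for xy in((.564,.342),(.543,.245)): print(' jar',tops(s,.040,.05,.044,xy,.03))
    print(' handles',tops(s,.140,.16,.148,(.52,.01),.1,3))
    print(' barrel',tops(s,.084,.096,.090,(.52,-.1),.1))
    print(' pads/jaw/wall z~48',tops(s,.043,.054,.048,(.62,.02),.15))
    print(' deck',edge_rect(s,.024,.034,(.55,-.02),(.16,.16),.030))
    print(' tray rim',edge_rect(s,.0185,.03,(.55,-.372),(.12,.085),.024))
    print(' tray floor',edge_rect(s,.002,.0085,(.55,-.372),(.09,.050),.005))
s=dict(np.load('side0.npz'))
cv2.imwrite('pics/crop3.png',cv2.resize(s['pixels'][140:260,220:340],None,fx=5,fy=5,interpolation=2))
E
```

```text
top
 jar [(np.int32(90), [0.563, 0.3375], [563.0, 338.2, 18.9])]
 jar [(np.int32(85), [0.5413, 0.2398], [541.8, 239.1, 19.2])]
 handles [(np.int32(21), [0.5059, 0.0393], [505.8, 38.7, 9.3]), (np.int32(19), [0.5057, -0.0077], [506.0, -8.0, 8.2])]
 barrel [(np.int32(107), [0.5046, -0.1037], [504.8, -103.6, 18.8])]
 pads/jaw/wall z~48 [(np.int32(177), [0.6587, 0.0146], [651.9, 15.2, 86.7]), (np.int32(214), [0.5817, 0.0202], [581.3, 15.2, 76.4]), (np.int32(23), [0.5954, -0.0388], [597.0, -39.7, 13.6]), (np.int32(61), [0.5415, 0.0194], [542.9, 18.1, 26.5]), (np.int32(11), [0.5095, 0.0158], [509.1, 16.2, 8.4]), (np.int32(20), [0.4958, 0.031], [501.1, 28.5, 14.0]), (np.int32(21), [0.495, -0.0], [495.6, 1.8, 13.1])]
 deck (np.int32(3674), ((548.4449462890625, -19.492279052734375), (250.24839782714844, 258.0296630859375), 0.4209142029285431))Traceback (most recent call last):
  File "<stdin>", line 9, in <module>
  File "h.py", line 38, in edge_rect
    k,l,st,c=cv2.connectedComponentsWithStats(m); i=1+st[1:,4].argmax(); v,u=np.nonzero(l==i)
                                                      ~~~~~~~~~~~~~~~^^
ValueError: attempt to get argmax of an empty sequence
```

```bash
sed -i 's/if hi-lo<.02 else/if hi-lo<.0105 and z==.03 else/' h.py; cat >> h.py <<'E'
Q=np.array([0,0,1.,0])     # tool down, fingers closing along world y
Q2=np.array([0,1.,0,0])    # half turn of it
def say(k=''):
    o=status.get_obs(); print(k,'t %.1f'%o['t'],'p',o['position'].round(4),'q',o['q'].round(2),'F',o['wrist_force'].round(1),'w %.4f'%o['grip_width'],'g %.1f'%o['grasp_force'])
def pick(x,y,zb,w=.075,up=.20,f=30,dz=.016):
    arm.move_straight([x,y,up]); jaws.set_gripper(w)
    arm.move_straight([x,y,zb+dz+.03]); arm.move_straight([x,y,zb+dz],feed=.06)
    jaws.set_gripper(.03,f); say('gripped')
    arm.move_straight([x,y,up]); say('lifted')
def place(x,y,zb,w=.060,up=.20,dz=.016):
    arm.move_straight([x,y,up]); arm.move_straight([x,y,zb+dz+.03]); arm.move_straight([x,y,zb+dz+.001],feed=.04); say('down')
    jaws.set_gripper(w); arm.move_straight([x,y,up]); say('placed')
E
python3 - <<'E'
from h import *
for n in('top','side'):
    s=dict(np.load(n+'0.npz')); print(n)
    if n=='side':
        for xy in((.564,.342),(.543,.245)): print(' jar',tops(s,.041,.05,.044,xy,.03))
        print(' handles',tops(s,.142,.16,.148,(.52,.01),.1,3))
        print(' barrel',tops(s,.085,.096,.090,(.52,-.1),.1))
        print(' pads/jaw/wall z~48',tops(s,.043,.054,.048,(.62,.02),.15))
        print(' deck',edge_rect(s,.024,.034,(.55,-.02),(.16,.16),.030))
    for a in((' rim',.0185,.03,(.55,-.372),(.12,.085),.024),(' floor',.0015,.009,(.55,-.372),(.08,.045),.005)):
        try: print(a[0],edge_rect(s,*a[1:]))
        except Exception as e: print(e)
for q in(Q,Q2):
    for p in([.55,.29,.2],[.62,0,.2],[.505,-.104,.2],[.55,-.37,.2]):
        r=solver.ik(p,q); print(None if r is None else np.round(r,2))
s=dict(np.load('side0.npz'))
cv2.imwrite('pics/crop3.png',cv2.resize(s['pixels'][140:260,220:340],None,fx=5,fy=5,interpolation=2))
arm.reach([.563,.339,.20],Q); say()
E
```

```text
top
 rim (np.int32(150), ((538.1769409179688, -364.8604431152344), (187.56320190429688, 110.18342590332031), 2.5227208137512207))
 floor (np.int32(865), ((550.1436767578125, -372.43878173828125), (91.20124816894531, 159.69102478027344), 89.31538391113281))
side
 jar [(np.int32(144), [0.5663, 0.3446], [565.8, 345.5, 20.7])]
 jar [(np.int32(122), [0.5446, 0.2471], [544.3, 247.2, 20.3])]
 handles [(np.int32(20), [0.5086, 0.0026], [508.9, 2.9, 10.6]), (np.int32(23), [0.51, 0.0483], [508.5, 49.3, 10.8])]
 barrel [(np.int32(42), [0.5103, -0.1012], [506.7, -96.0, 22.4])]
 pads/jaw/wall z~48 [(np.int32(14), [0.5278, -0.0822], [529.1, -80.7, 21.7]), (np.int32(180), [0.6603, 0.0264], [654.1, 21.8, 89.7]), (np.int32(260), [0.5691, 0.031], [569.6, 23.0, 79.9])]
 deck (np.int32(2464), ((551.148193359375, -9.911773681640625), (263.4894104003906, 252.59539794921875), 89.40397644042969))
 rim (np.int32(203), ((539.5494995117188, -355.88214111328125), (187.87437438964844, 123.23880004882812), 2.7297658920288086))
 floor (np.int32(378), ((549.8718872070312, -381.85870361328125), (79.50094604492188, 158.53530883789062), 89.28294372558594))
[0.49 0.44 0.05 1.18 0.   0.49]
[0.   0.44 0.05 1.18 0.   0.  ]
[-0.2   0.26 -0.22  1.09  0.   -0.2 ]
[-0.59  0.51  0.18  1.23  0.   -0.59]
[ 0.49  0.44  0.05  1.18  0.   -2.66]
[ 0.    0.44  0.05  1.18  0.   -3.14]
[-0.2   0.26 -0.22  1.09  0.    2.94]
[-0.59  0.51  0.18  1.23  0.    2.55]
 t 1.5 p [0.5623 0.3397 0.2001] q [0.54 0.5  0.16 1.23 0.   0.54] F [-0.4  0.5  0.1] w 0.0856 g 0.0
```

View pics/crop3.png

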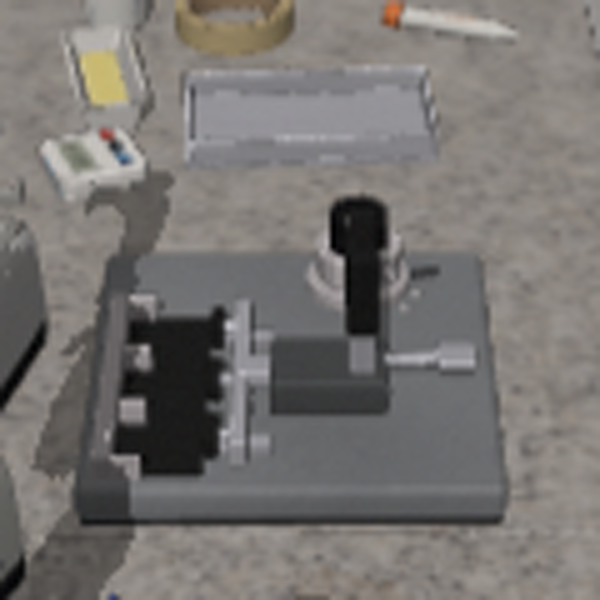

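The crop shows the clamp open, the nest clear, the pointer at its tick and the tray clear. The two cameras disagree by about 9 mm in y. I'll centre jar A by touch in y and then x, so that a known position settles each camera's bias.

```bash
cat >> h.py <<'E'
QX=np.array([0,.70710678,.70710678,0])  # fingers along x
E
python3 - <<'E'
from h import *
x,y=.5645,.341
jaws.set_gripper(.08)
arm.move_straight([x,y,.06]); arm.move_straight([x,y,.016],feed=.06)
jaws.set_gripper(.02,20); say('y-centred'); jaws.set_gripper(.075)
arm.move_straight([x,y,.09]); arm.reach([x,y,.09],QX)
arm.move_straight([x,y,.016],feed=.06); jaws.set_gripper(.02,20); say('x-centred'); jaws.set_gripper(.075)
arm.move_straight([x,y,.15]); arm.reach([.35,.2,.3],Q)
say()
for n in('top','side'):
    s=snap(n,n+'1'); np.savez(n+'1.npz',**s)
    for xy in((.564,.341),(.543,.243)): print(n,' jar',tops(s,.040,.05,.044,xy,.03))
    C=cloud(s)
    for xy in((.56,.29),(.40,.05),(.45,-.3)):
        m=(s['range_z']>0)&(np.hypot(C[...,0]-xy[0],C[...,1]-xy[1])<.02); print('  table z',xy,np.median(C[m][:,2]).round(4),m.sum())
    m=(s['range_z']>0)&(np.hypot(C[...,0]-.45,C[...,1]+.02)<.02); print('  deck z',np.median(C[m][:,2]).round(4))
E
```

```text
y-centred t 4.1 p [0.5648 0.3411 0.0166] q [ 0.54  0.63 -0.11  0.82 -0.    0.54] F [-1.  -0.6  3.8] w 0.0408 g 20.2
x-centred t 8.4 p [0.5649 0.3412 0.0166] q [ 0.54  0.63 -0.11  0.82 -0.    2.11] F [-0.5 -0.1  2.3] w 0.0411 g 20.2
 t 11.3 p [0.3503 0.2002 0.2996] q [ 0.52  0.03 -0.24  1.3   0.    0.52] F [-0.7  0.1  0.4] w 0.0750 g 0.0
top  jar [(np.int32(84), [0.5628, 0.3379], [563.1, 338.3, 18.9])]
top  jar [(np.int32(85), [0.5428, 0.2397], [541.4, 239.4, 19.3])]
  table z (0.56, 0.29) -0.0019 104
  table z (0.4, 0.05) -0.0009 115
  table z (0.45, -0.3) -0.0006 123
  deck z 0.0284
side  jar [(np.int32(149), [0.5663, 0.3451], [565.8, 345.6, 20.8])]
side  jar [(np.int32(126), [0.5448, 0.2476], [543.4, 247.8, 21.2])]
  table z (0.56, 0.29) 0.0 49
  table z (0.4, 0.05) 0.0007 79
  table z (0.45, -0.3) 0.0027 81
  deck z 0.0294
```

```bash
cat >> h.py <<'E'
M=np.array([.5372,.019])   # mixer origin, yaw 0
E
python3 - <<'E'
from h import *
arm.move_straight([.5649,.3412,.20]); pick(.5649,.3412,0)
place(M[0]+.092,M[1]-.056,.030)
arm.move_straight([.5432,.243,.20])
arm.move_straight([.40,.243,.25])
for n in('top','side'):
    s=snap(n,n+'2'); np.savez(n+'2.npz',**s)
    print(n,'B',tops(s,.040,.05,.044,(.543,.243),.05),'A',tops(s,.068,.08,.074,(.629,-.037),.04))
cv2.imwrite('pics/crop4.png',np.hstack([cv2.resize(s['pixels'][150:250,220:320],None,fx=4,fy=4,interpolation=2),cv2.resize(viewer.snapshot('top')['pixels'][165:265,250:350],None,fx=4,fy=4,interpolation=2)]))
E
```

```text
gripped t 16.1 p [0.5654 0.3414 0.0167] q [ 0.54  0.63 -0.11  0.82 -0.    0.54] F [-0.4 -0.1  3.4] w 0.0400 g 30.5
lifted t 17.5 p [0.5643 0.3408 0.1988] q [0.54 0.51 0.16 1.23 0.   0.54] F [ 0.6 -0.8 -0.7] w 0.0406 g 30.4
down t 22.0 p [ 0.6293 -0.037   0.0468] q [-0.06  0.56 -0.16  0.85  0.   -0.06] F [ 0.5  0.1 -0.8] w 0.0405 g 30.4
placed t 23.5 p [ 0.6285 -0.037   0.199 ] q [-0.06  0.46  0.07  1.19 -0.   -0.06] F [-0.3  0.1  0.5] w 0.0597 g 0.0
top B [(np.int32(81), [0.5322, 0.2698], [531.4, 269.2, 19.2])] A [(np.int32(104), [0.6272, -0.0399], [626.4, -39.5, 19.5])]
side B [(np.int32(127), [0.5358, 0.2757], [536.0, 275.6, 20.2])] A [(np.int32(83), [0.6299, -0.0309], [630.2, -31.2, 22.4])]
```

View pics/crop4.png

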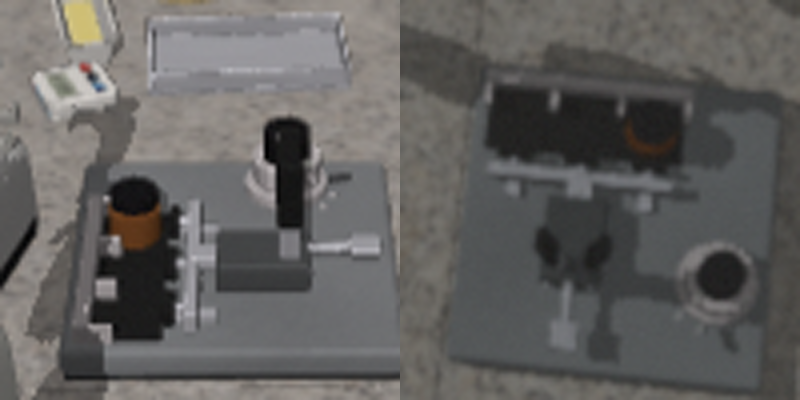

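The pictures show jar A upright in the right bay, at (135,212) in the side crop. Jar B has been knocked aside to about (0.534, 0.272), so I pick it from there.

```bash
python3 - <<'E'
from h import *
pick(.534,.272,0,w=.08)
place(M[0]+.092,M[1]+.056,.030)
arm.move_straight([.40,.243,.25])
C2={}
for n in('top','side'):
    s=snap(n,n+'3'); C2[n]=s
    print(n,'B',tops(s,.068,.08,.074,(.629,.075),.04),'A',tops(s,.068,.08,.074,(.629,-.037),.04))
    print(n,'handles',tops(s,.142,.16,.148,(.52,.01),.1,3),'barrel',tops(s,.084,.096,.090,(.52,-.1),.06))
cv2.imwrite('pics/crop5.png',np.hstack([cv2.resize(C2['side']['pixels'][150:250,220:320],None,fx=4,fy=4,interpolation=2),cv2.resize(C2['top']['pixels'][165:265,250:350],None,fx=4,fy=4,interpolation=2)]))
for z in(.3,.2,.13): print(solver.ik([.507,.019,z],Q) is not None)
E
```

```text
gripped t 30.6 p [0.5344 0.2722 0.0166] q [ 0.47  0.55 -0.29  0.74  0.    0.47] F [-0.1  0.2  3. ] w 0.0405 g 30.2
lifted t 32.0 p [0.5334 0.2717 0.1989] q [ 0.47  0.4  -0.01  1.16 -0.    0.47] F [-0.6  0.2 -1.1] w 0.0405 g 30.4
down t 35.5 p [0.6293 0.075  0.0468] q [ 0.12  0.57 -0.16  0.85  0.    0.12] F [-0.3 -0.1 -1. ] w 0.0404 g 30.4
placed t 37.0 p [0.6285 0.0749 0.199 ] q [ 0.12  0.46  0.08  1.2  -0.    0.12] F [-0.3 -0.  -0.1] w 0.0602 g 0.0
top B [(np.int32(101), [0.6268, 0.0718], [627.1, 72.1, 19.3])] A [(np.int32(104), [0.6265, -0.0399], [626.4, -39.5, 19.5])]
top handles [(np.int32(19), [0.5057, 0.0398], [505.8, 38.7, 9.3]), (np.int32(18), [0.506, -0.008], [506.0, -8.0, 8.2])] barrel [(np.int32(105), [0.5052, -0.1042], [505.1, -103.9, 18.6])]
side B [(np.int32(99), [0.6303, 0.0813], [630.1, 81.7, 22.1])] A [(np.int32(79), [0.6302, -0.0315], [631.2, -31.1, 22.1])]
side handles [(np.int32(19), [0.5094, 0.0023], [508.9, 2.9, 10.6]), (np.int32(23), [0.51, 0.0483], [508.5, 49.3, 10.8])] barrel [(np.int32(40), [0.5105, -0.1024], [509.5, -96.9, 20.6])]
True
True
True
```

View pics/crop5.png

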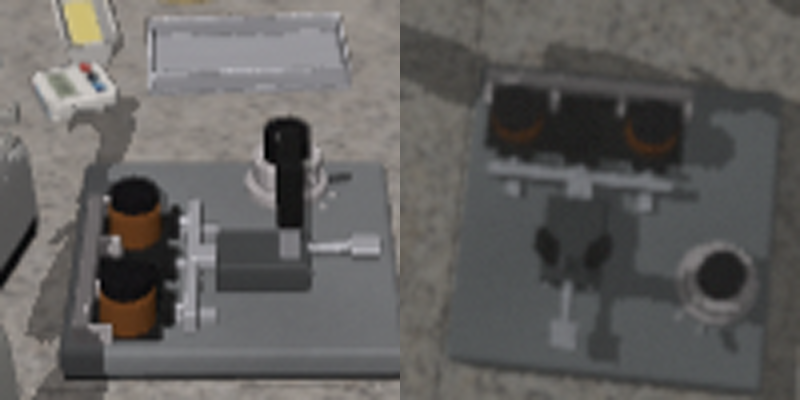

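Both jars stand upright in the outer bays and the clamp is open. Now I squeeze the handles.

```bash
python3 - <<'E'
from h import *
x,y=M[0]-.030,M[1]
arm.move_straight([x,y,.25]); jaws.set_gripper(.08)
arm.move_straight([x,y,.109],feed=.1); say('at')
jaws.set_gripper(.022,25); say('squeezed'); arm.dwell(.3); say()
jaws.set_gripper(.08); arm.move_straight([x,y,.25])
arm.move_straight([.40,.243,.25]); C2={}
for n in('top','side'):
    s=snap(n,n+'4'); C2[n]=s
    print(n,'B',tops(s,.068,.08,.074,(.629,.075),.04),'A',tops(s,.068,.08,.074,(.629,-.037),.04))
    print(n,'handles',tops(s,.142,.16,.148,(.52,.01),.1,3))
cv2.imwrite('pics/crop6.png',np.hstack([cv2.resize(C2['side']['pixels'][150:250,220:320],None,fx=4,fy=4,interpolation=2),cv2.resize(C2['top']['pixels'][165:265,250:350],None,fx=4,fy=4,interpolation=2)]))
E
```

```text
at t 42.8 p [0.5078 0.019  0.1096] q [ 0.04  0.32 -0.4   0.86 -0.    0.04] F [ 0.8 -0.4 -0.6] w 0.0802 g 0.0
squeezed t 43.4 p [0.5086 0.0185 0.1107] q [ 0.04  0.31 -0.4   0.86 -0.    0.04] F [-0.3 -2.3  8.3] w 0.0242 g 24.7
 t 43.7 p [0.5086 0.0185 0.1107] q [ 0.04  0.31 -0.4   0.86 -0.    0.04] F [-1.4 -1.6  7.9] w 0.0248 g 24.7
top B [(np.int32(99), [0.6337, 0.0714], [633.6, 71.5, 19.2])] A [(np.int32(107), [0.6328, -0.0401], [633.0, -39.9, 19.3])]
top handles [(np.int32(18), [0.5064, 0.0231], [506.0, 22.1, 8.2]), (np.int32(21), [0.5054, 0.0078], [505.8, 8.5, 9.3])]
side B [(np.int32(96), [0.6366, 0.0804], [637.5, 80.5, 21.8])] A [(np.int32(88), [0.6362, -0.0298], [637.8, -28.7, 24.4])]
side handles [(np.int32(43), [0.5096, 0.0243], [509.4, 25.0, 17.5])]
```

View pics/crop6.png

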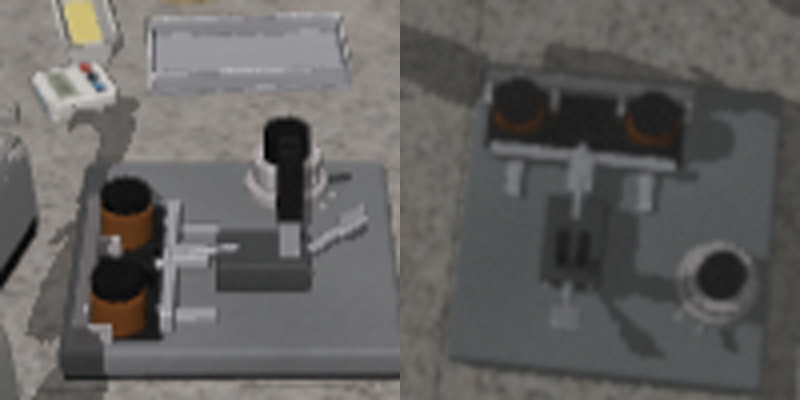

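The clamp is locked: handle tops are together at (572,247) in the top crop, the lever is up, and both jars have moved 6 mm onto the wall. Now the collar.

```bash
cat >> h.py <<'E'
from scipy.spatial.transform import Rotation as R
def qyaw(a):  # tool down, fingers along y turned anticlockwise by a
    r=R.from_euler('z',a)*R.from_quat([0,1,0,0]); x=r.as_quat(); return np.r_[x[3],x[:3]]
CX,CY=M[0]-.030,M[1]-.120
def turn(d,n=10):
    q=status.get_obs()['q'].copy()
    for i in range(1,n+1):
        p=q.copy(); p[5]-=d*i/n; arm.set_joints(p)
    say('turned')
def collar(a0,d):
    arm.reach([CX,CY,.25],qyaw(a0)); jaws.set_gripper(.085)
    arm.move_straight([CX,CY,.10]); arm.move_straight([CX,CY,.043],feed=.06); say('at ring')
    jaws.set_gripper(.045,45); say('grip')
    turn(d); jaws.set_gripper(.085); arm.move_straight([CX,CY,.25],feed=.12); say('clear')
E
python3 - <<'E'
from h import *
collar(-.5,1.0)
arm.move_straight([.40,.243,.25]); C2={}
for n in('top','side'):
    s=snap(n,n+'5'); C2[n]=s
print(status.get_obs()['t'])
cv2.imwrite('pics/crop7.png',np.hstack([cv2.resize(C2['side']['pixels'][165:240,250:320],None,fx=5.6,fy=5.6,interpolation=2),cv2.resize(C2['top']['pixels'][200:275,290:360],None,fx=5.6,fy=5.6,interpolation=2)]))
E
```

```text
at ring t 51.1 p [ 0.5076 -0.1011  0.0433] q [-0.2   0.4  -0.47  0.7  -0.    0.3 ] F [-1.2  0.1  1. ] w 0.0852 g 0.0
grip t 51.5 p [ 0.5072 -0.1016  0.0438] q [-0.2   0.4  -0.47  0.7  -0.    0.3 ] F [-2.4 -1.1  4.8] w 0.0544 g 46.8
turned t 54.0 p [ 0.5072 -0.1014  0.0439] q [-0.2   0.4  -0.47  0.7  -0.   -0.69] F [-1.1  2.7  4. ] w 0.0546 g 50.4
clear t 56.3 p [ 0.5068 -0.1009  0.2493] q [-0.2   0.24 -0.12  1.21 -0.   -0.7 ] F [ 0.2  0.8 -0.3] w 0.0852 g 0.0
58.9083
```

View pics/crop7.png

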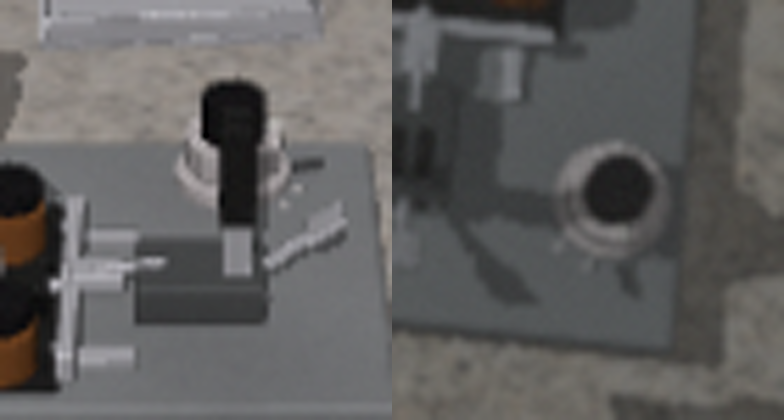

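```bash
python3 - <<'E'
from h import *
for n in('top','side'):
    s=dict(np.load(n+'2.npz')); v,u=np.mgrid[0:420,0:560]
    a=cv2.imread(f'pics/{n}4.png').astype(float).mean(2); b=cv2.imread(f'pics/{n}5.png').astype(float).mean(2)
    off=(-.0024,-.0027) if n=='top' else (.0015,.006)
    w=world(s,np.c_[u.ravel(),v.ravel()],.064)[:,:2]-np.array([CX,CY])-off
    r=np.hypot(*w.T); ang=np.degrees(np.arctan2(w[:,1],w[:,0]))%360
    for lo,hi in((.020,.028),(.028,.036)):
      print(n,lo)
      for k in range(0,360,20):
        m=(r>lo)&(r<hi)&(ang>=k)&(ang<k+20)
        if m.sum(): print(k,int(m.sum()),a.ravel()[m].mean().round(),b.ravel()[m].mean().round(),end=' | ')
      print()
E
```

```text
top 0.02
0 6 72.0 73.0 | 20 7 94.0 99.0 | 40 4 112.0 112.0 | 60 7 109.0 112.0 | 80 8 83.0 83.0 | 100 5 79.0 80.0 | 120 7 94.0 97.0 | 140 6 101.0 110.0 | 160 8 107.0 111.0 | 180 7 104.0 106.0 | 200 6 104.0 92.0 | 220 5 84.0 84.0 | 240 7 85.0 85.0 | 260 6 79.0 79.0 | 280 8 68.0 69.0 | 300 6 79.0 78.0 | 320 7 69.0 70.0 | 340 6 64.0 65.0 | 
top 0.028
0 11 101.0 103.0 | 20 7 104.0 109.0 | 40 10 112.0 113.0 | 60 8 112.0 114.0 | 80 9 96.0 95.0 | 100 9 75.0 74.0 | 120 9 95.0 96.0 | 140 8 105.0 106.0 | 160 8 101.0 102.0 | 180 8 93.0 94.0 | 200 9 74.0 73.0 | 220 10 71.0 72.0 | 240 9 67.0 66.0 | 260 7 67.0 67.0 | 280 9 66.0 69.0 | 300 8 79.0 76.0 | 320 8 89.0 89.0 | 340 9 94.0 94.0 | 
side 0.02
0 6 153.0 151.0 | 20 3 150.0 154.0 | 40 5 158.0 148.0 | 60 2 97.0 96.0 | 80 3 24.0 24.0 | 100 4 24.0 24.0 | 120 3 65.0 68.0 | 140 2 123.0 126.0 | 160 5 149.0 156.0 | 180 3 138.0 140.0 | 200 2 120.0 134.0 | 220 3 39.0 41.0 | 240 4 26.0 25.0 | 260 3 29.0 29.0 | 280 4 17.0 18.0 | 300 3 60.0 60.0 | 320 3 111.0 113.0 | 340 3 163.0 153.0 | 
side 0.028
0 5 125.0 125.0 | 20 5 113.0 110.0 | 40 4 119.0 116.0 | 60 4 117.0 116.0 | 80 5 23.0 24.0 | 100 3 39.0 41.0 | 120 6 91.0 85.0 | 140 5 104.0 119.0 | 160 6 121.0 119.0 | 180 3 136.0 139.0 | 200 5 150.0 161.0 | 220 4 96.0 91.0 | 240 4 25.0 25.0 | 260 3 29.0 29.0 | 280 4 18.0 18.0 | 300 3 97.0 97.0 | 320 6 136.0 139.0 | 340 2 138.0 138.0 |
```

```bash
python3 - <<'E'
import cv2,numpy as np
rows=[]
for n,(v,u) in dict(top=(218,305),side=(178,275)).items():
    a,b=[cv2.imread(f'pics/{n}{k}.png')[v:v+40,u:u+50].astype(float) for k in(4,5)]
    d=np.clip(128+4*(b-a),0,255)
    rows.append(np.hstack([cv2.resize(np.clip(x,0,255).astype(np.uint8),(260,208),interpolation=0) for x in(a*1.6 if n=='top' else a,b*1.6 if n=='top' else b,d)]))
cv2.imwrite('pics/diff.png',np.vstack(rows))
E
```

```text
(no output)
```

View pics/diff.png

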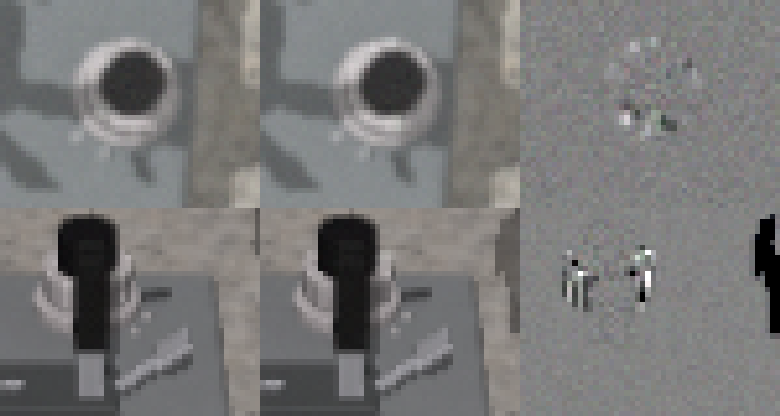

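The ring's surface pattern has turned and a bright spot has appeared on its robot side. The pictures cannot give the pointer angle exactly. On the way back I log the torque: the detent at 0.5 and the stop at 0 will confirm the turn was 1.0 rad.

```bash
python3 - <<'E'
from h import *
arm.reach([CX,CY,.25],qyaw(.5)); jaws.set_gripper(.085)
arm.move_straight([CX,CY,.10]); arm.move_straight([CX,CY,.043],feed=.06)
jaws.set_gripper(.045,45); say('grip')
q=status.get_obs()['q'].copy()
for d in np.arange(.05,1.06,.05):
    p=q.copy(); p[5]+=d; arm.set_joints(p); o=status.get_obs(); print('%.2f:%.2f,%.3f'%(d,o['ft_torque'][2],o['q'][5]-q[5]),end='  ')
    if d>.8 and abs(o['ft_torque'][2])>.6: break
say()
E
```

```text
grip t 63.1 p [ 0.5076 -0.1012  0.0438] q [-0.2   0.4  -0.47  0.7  -0.   -0.7 ] F [-1.8  0.1  6.8] w 0.0543 g 46.9
0.05:0.06,0.049  0.10:0.06,0.098  0.15:0.14,0.148  0.20:0.05,0.198  0.25:-0.02,0.248  0.30:-0.09,0.298  0.35:-0.12,0.348  0.40:-0.12,0.398  0.45:-0.03,0.448  0.50:-0.03,0.498  0.55:0.02,0.548  0.60:0.15,0.598  0.65:0.14,0.648  0.70:0.03,0.698  0.75:-0.01,0.748  0.80:-0.16,0.798  0.85:-0.08,0.848  0.90:-0.13,0.898  0.95:-0.05,0.948  1.00:-0.00,0.998  1.05:0.02,1.048   t 68.4 p [ 0.5074 -0.1017  0.0439] q [-0.2   0.4  -0.47  0.7  -0.    0.35] F [-1.2 -5.1  3.3] w 0.0545 g 49.8
```

```bash
python3 - <<'E'
from h import *
q=status.get_obs()['q'].copy()
for d in (.04,.08,.12):
    p=q.copy(); p[5]+=d; arm.set_joints(p); o=status.get_obs(); print('%.2f:%.2f,%.3f'%(d,o['ft_torque'][2],o['q'][5]-q[5]),end='  ')
p=q.copy(); p[5]-=.05; arm.set_joints(p)
jaws.set_gripper(.085); arm.move_straight([CX,CY,.25],feed=.12)
arm.move_straight([.40,.243,.25])
for n in('top','side'):
    s=snap(n,n+'6')
    (v,u)=dict(top=(200,290),side=(165,250))[n]
    i4,i5,i6=[cv2.imread(f'pics/{n}{k}.png')[v:v+70,u:u+70].astype(float) for k in(4,5,6)]
    (a,b)=dict(top=(slice(23,52),slice(27,52)),side=(slice(15,40),slice(28,55)))[n]
    print(n,'diff to off picture',abs(i6-i4)[a,b].mean().round(2),'to running',abs(i6-i5)[a,b].mean().round(2))
    print('handles',tops(s,.142,.16,.148,(.52,.01),.1,3))
say()
E
```

```text
0.04:1.48,0.035  0.08:1.12,0.076  0.12:1.06,0.117  top diff to off picture 1.15 to running 1.84
handles [(np.int32(20), [0.5056, 0.024], [505.7, 25.1, 8.2]), (np.int32(21), [0.5054, 0.0078], [505.8, 8.5, 9.3])]
side diff to off picture 1.04 to running 2.57
handles [(np.int32(42), [0.5094, 0.0238], [507.9, 25.0, 18.1])]
 t 74.3 p [0.4001 0.2426 0.25  ] q [ 0.55  0.15 -0.23  1.19 -0.    1.05] F [-0.1  0.2 -0.5] w 0.0854 g 0.0
```

The collar is at its off stop and the clamp is still locked. Next I press the release lever with shut fingers.

```bash
python3 - <<'E'
from h import *
x,y=M[0]-.091,M[1]
arm.reach([x,y,.25],Q); jaws.set_gripper(0.0)
arm.move_straight([x,y,.105])
for z in np.arange(.096,.067,-.004):
    arm.move_straight([x,y,z],feed=.05); print('%.3f'%z,status.get_obs()['wrist_force'].round(1))
arm.move_straight([x,y,.25]); arm.move_straight([.40,.243,.25]); C2={}
for n in('top','side'):
    s=snap(n,n+'7'); C2[n]=s; np.savez(n+'7.npz',**s)
    print(n,'B',tops(s,.068,.08,.074,(.632,.075),.04),'A',tops(s,.068,.08,.074,(.632,-.037),.04))
    print(n,'handles',tops(s,.142,.16,.148,(.52,.01),.1,3))
    print(' tray rim',edge_rect(s,.0185,.03,(.54,-.36),(.12,.085),.024))
cv2.imwrite('pics/crop8.png',np.hstack([cv2.resize(C2['side']['pixels'][140:240,220:320],None,fx=4,fy=4,interpolation=2),cv2.resize(C2['top']['pixels'][180:280,355:455],None,fx=4,fy=4,interpolation=2)]))
say()
E
```

```text
0.096 [-0.7 -0.1  0.1]
0.092 [ 0.7  0.5 -0.5]
0.088 [-2.1  0.3  4.2]
0.084 [0.8 1.4 0.4]
0.080 [-0.4 -0.   0.4]
0.076 [-0.2 -0.6 -0.1]
0.072 [-0.3  0.8  0.6]
0.068 [-0.8 -0.2  0.9]
top B [(np.int32(107), [0.6333, 0.0714], [632.6, 71.5, 19.6])] A [(np.int32(106), [0.6334, -0.0396], [633.2, -39.8, 19.1])]
top handles [(np.int32(18), [0.5062, 0.04], [505.8, 38.7, 9.3]), (np.int32(17), [0.5055, -0.0082], [506.0, -8.0, 8.2])]
 tray rim (np.int32(91), ((540.7720947265625, -406.9379577636719), (184.81082153320312, 34.093563079833984), 5.8509111404418945))
side B [(np.int32(97), [0.6367, 0.0806], [637.5, 81.0, 22.2])] A [(np.int32(82), [0.6362, -0.0312], [637.7, -29.6, 23.5])]
side handles [(np.int32(20), [0.5094, 0.0026], [508.9, 2.9, 10.6]), (np.int32(23), [0.5096, 0.0483], [509.3, 47.6, 10.3])]
 tray rim (np.int32(195), ((539.56005859375, -356.1027526855469), (187.87437438964844, 122.7970199584961), 2.7297658920288086))
 t 82.4 p [0.4001 0.2424 0.25  ] q [ 0.54  0.15 -0.23  1.19 -0.    0.55] F [ 0.2 -0.4  0.6] w 0.0000 g 0.0
```

View pics/crop8.png

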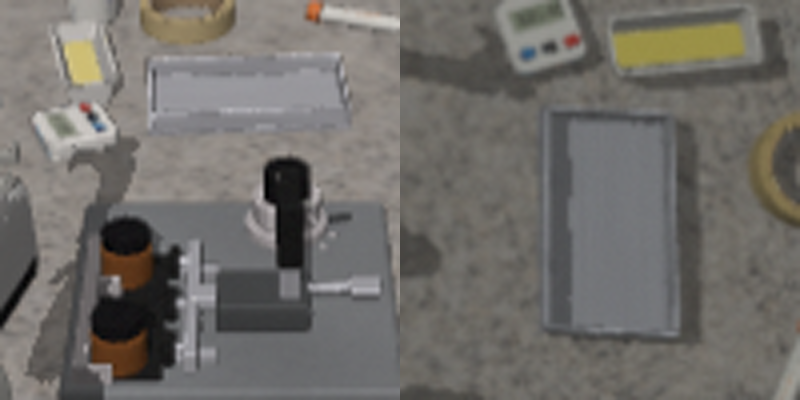

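The clamp is open with the lever level, and both jars are upright at x≈0.635. The tray is empty, its corners at about (545,108) and (680,335) in the crop. Now I move the jars to the tray.

```bash
python3 - <<'E'
from h import *
arm.move_straight([.6353,-.037,.22]); pick(.6353,-.037,.030,w=.060,dz=.017)
place(.584,-.360,.005,w=.056,dz=.0175)
pick(.6353,.075,.030,w=.060,dz=.017)
place(.4945,-.364,.005,w=.056,dz=.0175)
arm.move_straight([.45,.15,.25]); C2={}
for n in('top','side'):
    s=snap(n,n+'8'); C2[n]=s
    for xy in((.584,-.36),(.4945,-.364)): print(n,tops(s,.043,.055,.049,xy,.04))
    print(n,'handles',tops(s,.142,.16,.148,(.52,.01),.1,3))
cv2.imwrite('pics/crop9.png',np.hstack([cv2.resize(C2['side']['pixels'][140:240,220:320],None,fx=4,fy=4,interpolation=2),cv2.resize(C2['top']['pixels'][180:280,355:455],None,fx=4,fy=4,interpolation=2)]))
E
```

```text
gripped t 87.8 p [ 0.6357 -0.0371  0.0477] q [-0.06  0.57 -0.15  0.85 -0.   -0.06] F [-0.3  0.   2.9] w 0.0402 g 30.4
lifted t 89.0 p [ 0.6346 -0.037   0.1989] q [-0.06  0.47  0.09  1.2   0.   -0.06] F [ 0.3  0.5 -0.7] w 0.0406 g 30.4
down t 93.3 p [ 0.5842 -0.3601  0.0236] q [-0.55  0.67 -0.03  0.88  0.   -0.55] F [ 0.3 -0.7 -1. ] w 0.0402 g 30.4
placed t 94.9 p [ 0.5834 -0.3597  0.1989] q [-0.55  0.56  0.25  1.26 -0.   -0.55] F [ 0.4  0.9 -0. ] w 0.0562 g 0.0
gripped t 100.1 p [0.6357 0.075  0.0477] q [ 0.12  0.57 -0.14  0.86 -0.    0.12] F [ 0.2 -0.7  3.2] w 0.0401 g 30.4
lifted t 101.3 p [0.6346 0.0749 0.1988] q [0.12 0.47 0.1  1.2  0.   0.12] F [-0.1  0.3 -0.9] w 0.0402 g 30.4
down t 106.5 p [ 0.4947 -0.3641  0.0236] q [-0.63  0.56 -0.24  0.77 -0.   -0.63] F [-0.8 -0.3 -1.6] w 0.0405 g 30.4
placed t 108.2 p [ 0.494  -0.3636  0.199 ] q [-0.63  0.43  0.03  1.17  0.   -0.63] F [-0.2  0.4  0.1] w 0.0560 g 0.0
top [(np.int32(98), [0.5831, -0.3599], [584.6, -359.9, 19.4])]
top [(np.int32(102), [0.4951, -0.3647], [496.1, -363.8, 19.8])]
top handles [(np.int32(21), [0.5055, 0.0397], [505.6, 40.1, 9.6]), (np.int32(18), [0.5055, -0.0079], [504.7, -8.2, 9.4])]
side [(np.int32(48), [0.5859, -0.3535], [588.4, -353.2, 23.5])]
side [(np.int32(52), [0.497, -0.3572], [495.9, -356.1, 24.2])]
side handles [(np.int32(18), [0.5086, 0.002], [508.8, 2.8, 10.5]), (np.int32(23), [0.5095, 0.0483], [508.5, 49.3, 10.8])]
```

View pics/crop9.png

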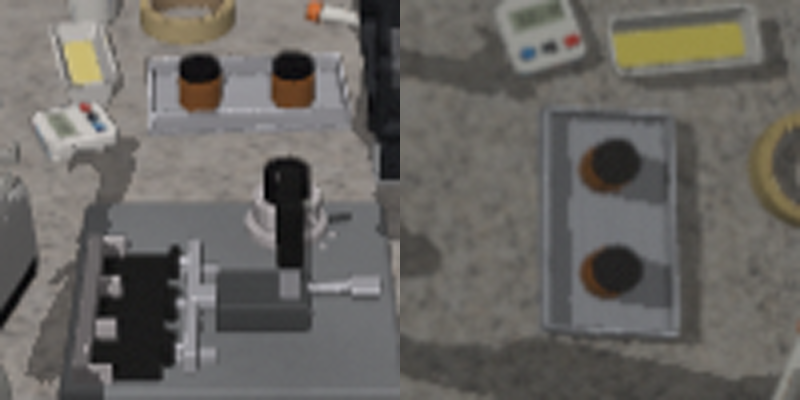

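Both jars stand upright near the tray's middle, at (200,82) and (293,80) in the side crop. The nest is empty, the clamp is open and the collar is off, so I hand in.

```bash
python3 - <<'E'
from h import *
arm.dwell(.5); print(order.sign_off())
E
```

```text
the job is handed in; nothing more can be done
None
```

I ran the whole job and handed it in at about 109 s of the 210 s; no verdict came back. Both amber jars were clamped, mixed with the collar at the running mark for over three seconds, released and stood upright in the tray, though the pointer itself was too small to see, so the 1.0 rad turn was confirmed by the detent torques and the stop at off.

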